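# Seat the pellet-die base in the corner of the locating plate

## Robot

A 6-joint arm with a two-finger parallel gripper is mounted at the origin on a cart in front of the work surface, level with it; the furniture and walls round the work are solid. World frame = base frame: x ahead of the robot, y to its left, z up, the work surface at z = 0. Lengths are in m, angles in degrees, forces in N, time in s.
With the tool pointing down it reaches from about 0.3 to 0.75 m from the base axis. Payload 8.5 kg.
Tool frame: the origin (TCP) lies at the very end of the fingers, on their centre line; the grasp point (between the pads) lies 19 mm behind it; z points along the fingers, y is the line along which they close (so a half turn about z gives the same grasp; the last joint's range is limited). The gripper opens to 85 mm and grips with 20 to 120 N. Pads are 22 mm wide; open, the fingers measure 114 mm over their backs; the gripper's body (76 mm by 85 mm) begins 54 mm behind the grasp point. The pads swing forward as they close: fully open they stand 13 mm farther back than shut.
Start: joints at [59.857, 21.807, 74.336, -0, 83.858, -12.336], TCP at [0.168, 0.524, 0.231] pointing down, gripper open.
Joint ranges: [-178.18, 178.18], [-50.72, 133.34], [12.68, 142.11], [-81.47, 261.47], [9.98, 163.14], [-165.26, 165.26]. Speed limits (degrees/s): [136.94, 136.94, 180, 180, 180, 180].

## Interface

Orientations are given as a 3x3 rotation matrix whose columns are the frame's x, y, z axes.
In Python, from rig import env, imaging gives the robot as it stands. The module is installed in compiled form; this text tells all that it offers.
- The arm moves only by the tool arm_command, never from a script. Its arguments are lists of equal length, an entry for each row: "turn": the turn, a rotation vector about the tool's x, y, z in units of 5 degrees (1.0 is 5 degrees), a list of three; "xyz": the shift along the tool's x, y, z in units of 50 mm (1.0 is 50 mm), a list of three; "claw": the finger opening in mm, from 0 to 85.4. A call has 1 to 12 rows; each row shifts and turns the commanded pose from where the row before left it, along the tool's axes as they then stand; what a row does not reach is not made up. A row lasts 1/10 s, in which the tool goes at most 50 mm and 8.59 degrees, less where a joint would pass 70% of its speed; a pose out of reach is approached as far as the arm can. A call is refused whole if a number of a shift passes 1 or a number of a turn 1, either way. A call with a gripper value outside its range is refused whole. The fingers move at their own pace and stop on an object; "squeeze" is the grip in N (left out, the last holds). Time passes only in rows, so rows that do not move let the fingers close. It gives the time, the measured TCP pose, the force, the opening and the grip force at its end, in the units of the state.
- env.observe(): the state, without advancing time (a new reading comes with each control period).
- imaging.get_image(name): name is "side" or "top"; returns (picture, depth): 480x640x3 uint8, blue, green, red; 480x640 float32, m along the optical axis (not along the pixel's ray), 0 where there is no reading.
- imaging.camera_info(name): a dict with "camera_matrix" (3x3 intrinsics, pixels), "rvec" (rotation vector, rad) and "tvec" (3), from world to camera coordinates, as OpenCV has them. Camera axes: x right, y down, z forward; pixel columns grow to the right and rows downward; lengths in m; the calibration is good to about 2 mm. A picture is of the moment at which its call begins. camera_info takes no time and is no camera call.
- env.close_job(): hands the job in; it is judged then, once.
The state is a dict: "time_s": time; "q": joint angles; "qvel": joint speeds; "joint_efforts": joint torques, N m; "position": TCP position; "tool_rot": TCP orientation; "ft_force": force on the tool from outside, world axes, zero at the start; "wrist_torque": the same for the moment, N m; "grip_width": finger opening in m; "gripper_force": force on a finger pad.
Only numpy, scipy, OpenCV 4.12 (cv2) and the standard library are available. Lean on these libraries where they do the work, as an engineer would, in place of code of your own. Each camera call takes 0.05 s, during which the arm holds its last target. There are 200 camera calls.

## Task

Push the flat steel die base disc across the locating plate until it lies against the long rail, then, keeping it against the rail, slide it along to the left into the corner pocket until it sits fully home, touching both the rail and the end stop. Push it with the fingers and never lift or tip it: it must stay flat on the plate, and everything else must be left standing where it is. Finish with the robot clear of the disc.

Things in the scene. Friction and masses are not known exactly. Their poses are not given: they have to be found in the camera images.
- die_base: The part to push: flat loose pale steel disc with a low round boss in the middle of its top, 44 mm in diameter, 16 mm tall with the boss (its side is upright for about the lower 10 mm), about 0.1 kg. Origin: centre of its underside; z up. It starts lying flat on the bare part of the locating plate, clear of the rail and the pocket. It slides easily on the polished plate and stops when no longer pushed.
- locating_plate: Fixed dark steel plate on the worktop, 100 (x) by 190 (y) by 8 mm, with pale aluminium bars screwed on, all polished (friction 0.2). Origin on the worktop; +x away from the robot (turned up to 0.25 rad), +y left, z up. The base covers x -55 to 45, y -95 to 95 mm; the disc slides on its top, z 8 mm. Fully home in the pocket, the disc's centre is at x 11, y 58 mm (plate's frame).
- rail_face (a point): Middle of the guiding face of the long rail on the plate's far side, at plate x 33, y 0, z 14 mm; axes as the plate's. The rail runs the plate's whole length along y; it fills x 33 to 45 mm, top at z 20 mm.
- stop_face (a point): Middle of the face of the end stop at the plate's left end, at plate x 8, y 80, z 14 mm; axes as the plate's. The stop fills x -27 to 33, y 80 to 95 mm, top at z 20 mm. Where it meets the rail is the corner of the pocket.
- lip_end (a point): Open end of the short lip in front of the corner, at plate x -22, y 58, z 12 mm; axes as the plate's. The lip fills x -27 to -17, y 58 to 80 mm, top at z 16 mm. Rail, stop and lip form the pocket, 50 mm wide and open to -y.
- die_body: Bystander, to be left alone: thick steel ring-shaped die body with a black band, 54 mm in diameter, 41 mm tall, standing to the right of the plate. Origin: centre of its underside.
- die_plunger: Bystander, to be left alone: polished steel plunger standing on its round head, 27 mm in diameter, 52 mm tall, to the left of the plate. Origin: centre of its underside.
- foil_pot: Bystander, to be left alone: small crinkled foil pot, 42 mm in diameter, 42 mm tall, off to the left. Origin: centre of its underside.
- petri_dish: Bystander, to be left alone: low clear petri dish, 91 mm in diameter, 16 mm tall, off to the left. Origin: centre of its underside.
- mortar: Bystander, to be left alone: white mortar, 98 mm in diameter, 45 mm tall, far to the right. Origin: centre of its underside.
- timer: Bystander, to be left alone: small pale bench timer, 62 x 68 x 22 mm, far to the left. Origin: centre of its underside.
Mind the look-alikes: they are no part of the job. There is more than one size of the die_base; the one meant has the size given above.

How it is judged:
By the outcome, as a careful person would: the job done as asked, in the order asked, and still so for the second after the job is handed in, with the robot touching nothing.
It also fails if it takes over 48 s, if anything falls off the work surface, if the arm or the gripper's body presses on something with over 40 N, if the wrist force passes 120 N, or if a joint passes its speed limit or range.

## Working session

There is one attempt and no reset: what is moved stays moved. The work goes in short steps, Python scripts to look and compute and a tool call to move; the robot and the scene stay as the last step left them, time stands still between calls to the robot, and variables do not carry over. Pictures are saved under pics/ and viewed, at most 10 in all, crops included, and the job is handed in when it is done.

Besides the shell and the picture viewer there is one more tool, called after "Request:" in YAML: its name, and indented under it one key for each argument. arm_command: Moves the arm, as the interface text tells. Its arguments: {"type":"object","properties":{"turn":{"type":"array"},"xyz":{"type":"array"},"claw":{"type":"array"},"squeeze":{"type":"number"}},"required":["turn","xyz","claw"]}

```bash
mkdir -p pics; cat > h.py <<'E'
import numpy as np,cv2
from rig import env,imaging
def cam(n):
    c=imaging.camera_info(n);K=np.array(c["camera_matrix"],float);R=cv2.Rodrigues(np.array(c["rvec"],float))[0];t=np.array(c["tvec"],float).ravel();return K,R,t
def ray(n,uv,z):
    K,R,t=cam(n);uv=np.atleast_2d(np.array(uv,float))
    d=(R.T@np.linalg.inv(K)@np.c_[uv,np.ones(len(uv))].T).T;o=-R.T@t
    return o+d*((z-o[2])/d[:,2])[:,None]
def proj(n,P):
    K,R,t=cam(n);p=(K@(R@np.atleast_2d(P).T+t[:,None])).T;return p[:,:2]/p[:,2:]
def cloud(n,D):
    K,R,t=cam(n);v,u=np.mgrid[:480,:640];c=np.stack([(u-K[0,2])*D/K[0,0],(v-K[1,2])*D/K[1,1],D],-1);return (c-t)@R
E
python3 - <<'E'
from h import *
for n in("top","side"):
    im,D=imaging.get_image(n);cv2.imwrite(f"pics/{n}1.png",im);np.savez(f"{n}1.npz",im=im,D=D)
    K,R,t=cam(n);print(n,K[0,0],-R.T@t,R[2])
s=env.observe();print(s["position"],s["tool_rot"],s["time_s"])
E
```

```text
top 503.0094671484139 [ 0.28257612 -0.05329476  1.35067629] [ 0.1592598  -0.01151513 -0.98716955]
side 556.981046625819 [ 0.47895492 -1.2723973   0.98917357] [ 0.02140072  0.78411723 -0.62024364]
[0.16805275 0.52341239 0.23076669] [[-9.52094955e-01  3.05801771e-01 -6.88317221e-04]
 [ 3.05802397e-01  9.52094297e-01 -1.15888460e-03]
 [ 3.00953939e-04 -1.31385723e-03 -9.99999092e-01]] 0.1
```

View pics/top1.png

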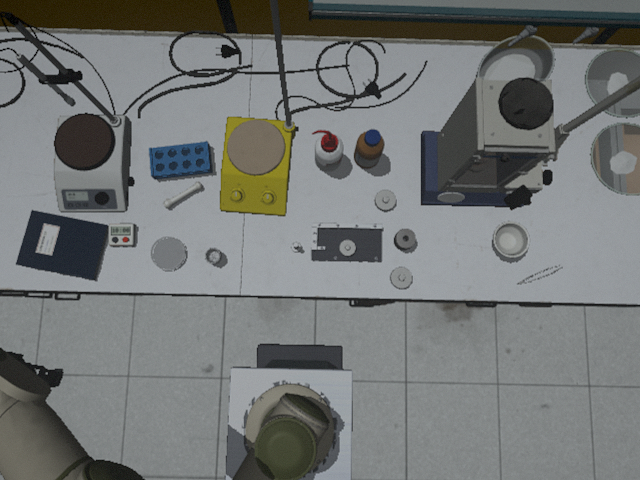

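View pics/side1.png

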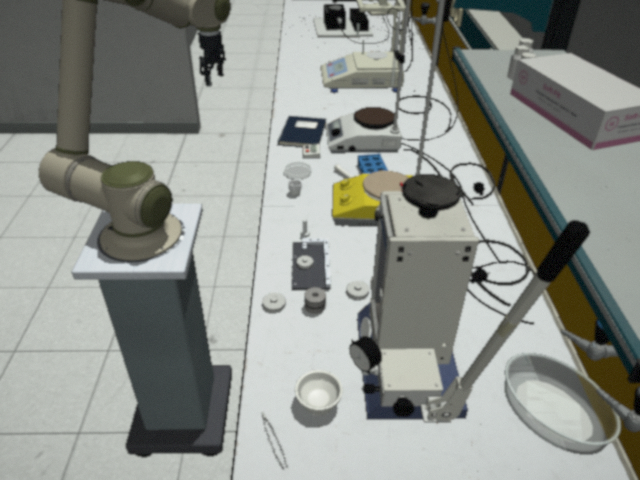

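The top view shows the plate at about (347,244). There are three candidate discs: (347,247) on the plate, and (385,200) and (401,277) on the bench. The one on the plate fits the description by position. I'll check its size and enlarge it.

```bash
python3 - <<'E'
from h import *
T=np.load("top1.npz")["im"];S=np.load("side1.npz")["im"]
a=cv2.resize(T[185:295,285:425],None,fx=5.5,fy=5.5,interpolation=cv2.INTER_CUBIC)[:590,:770]
cv2.imwrite("pics/topc.png",a)
b=cv2.resize(S[210:320,250:390],None,fx=5.5,fy=5.5,interpolation=cv2.INTER_CUBIC)[:590,:770]
cv2.imwrite("pics/sidec.png",b)
for n,im,roi in(("top",T,(185,295,285,425)),("side",S,(210,320,250,390))):
    g=cv2.cvtColor(im,cv2.COLOR_BGR2GRAY);m=np.zeros_like(g);r=roi
    m[r[0]:r[1],r[2]:r[3]]=(g[r[0]:r[1],r[2]:r[3]]<105)*255
    cs=cv2.findContours(m,cv2.RETR_CCOMP,cv2.CHAIN_APPROX_NONE)
    for c in cs[0]:
        if cv2.contourArea(c)>30:
            P=ray(n,c[:,0],.008)[:,:2].astype(np.float32)
            print(n,len(c),cv2.minAreaRect(c),cv2.minAreaRect(P))
    print(np.unique(g[r[0]:r[1]:5,r[2]:r[3]:5]//16,return_counts=True))
E
```

```text
top 105 ((405.0, 240.5), (23.0, 22.0), 90.0) ((0.4956948459148407, -0.29616570472717285), (0.06318381428718567, 0.05970974639058113), 0.004362686537206173)
top 218 ((346.5, 244.5), (33.0, 71.0), 90.0) ((0.4808216094970703, -0.13837085664272308), (0.09008646011352539, 0.19271992146968842), 1.4251220226287842)
top 48 ((347.0000305175781, 247.00003051757812), (16.970561981201172, 16.970561981201172), 45.0) ((0.4737965166568756, -0.13924828171730042), (0.045783091336488724, 0.04626511409878731), 46.282745361328125)
top 44 ((422.5, 194.5), (19.0, 3.0), 90.0) ((0.6248661875724792, -0.34485283493995667), (0.008298050612211227, 0.05398281663656235), 89.51322937011719)
(array([ 2,  3,  4,  5,  6,  7,  8,  9, 10], dtype=uint8), array([  2,  59,  29,   9,  17,  14,  34, 300, 152]))
side 47 ((365.0, 311.0), (14.0, 16.0), 0.0) ((0.6177205443382263, -0.31827500462532043), (0.056070439517498016, 0.03407857194542885), 85.84017944335938)
side 59 ((314.0, 306.5), (15.0, 20.0), 90.0) ((0.49363547563552856, -0.3018133044242859), (0.051515739411115646, 0.04962180182337761), 89.50920867919922)
side 163 ((310.5, 266.0), (46.0, 37.0), 90.0) ((0.48553475737571716, -0.14654892683029175), (0.18711332976818085, 0.09439420700073242), 89.79986572265625)
side 45 ((304.25, 260.25), (16.26345443725586, 15.55634880065918), 45.0) ((0.4701507091522217, -0.1287243813276291), (0.049834754317998886, 0.05740930140018463), 33.68207931518555)
side 337 ((376.96392822265625, 259.70330810546875), (111.88571166992188, 47.46840286254883), 66.37062072753906) ((0.6472745537757874, -0.12043240666389465), (0.14990876615047455, 0.4495542347431183), 5.040392875671387)
(array([ 3,  4,  5,  6,  7,  8,  9, 10, 11, 12, 13], dtype=uint8), array([ 18,  52,  45,  26,  19,  21,  22,  19,  17,  62, 315]))
```

View pics/topc.png

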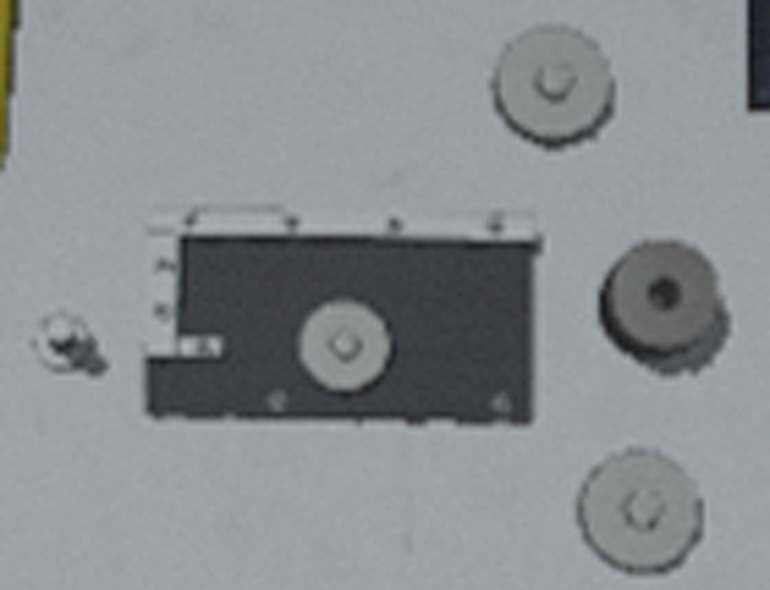

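View pics/sidec.png

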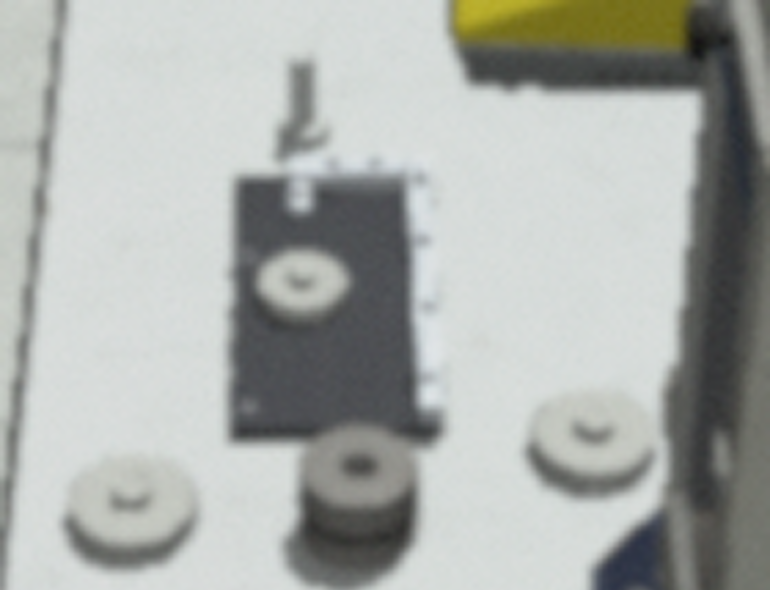

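The crop settles which disc is meant. The disc on the plate at (347,247) is about 17 px, or roughly 45 mm, while the ones at (385,200) and (401,277) are about 22 px, or roughly 60 mm. The 44 mm one on the plate is the target. The plate's rail is at the top of the crop and the stop and lip at its left. Next I'll fit the plate edges at subpixel precision.

```bash
cat >> h.py <<'E'
def cross(p,x0,th,up):
    # first subpixel crossing
    for i in range(len(p)-1):
        a,b=float(p[i]),float(p[i+1])
        if (a<th<=b) if up else (a>=th>b): return x0+i+(a-th)/(a-b)
    return None
def disc(n,im,R,th=105,z=.018):
    g=cv2.cvtColor(im,cv2.COLOR_BGR2GRAY);m=((g[R[0]:R[1],R[2]:R[3]]>th)*255).astype('u1')
    out=[]
    for c in cv2.findContours(m,cv2.RETR_CCOMP,cv2.CHAIN_APPROX_NONE,offset=(R[2],R[0]))[0]:
        a=cv2.contourArea(c)
        if 80<a<450:
            (u,v),(w,h),_=cv2.fitEllipse(c)
            out.append((u,v,w,h,ray(n,(u,v),z)[0]))
    return out
def plate(n="top",im=None):
    g=cv2.GaussianBlur(cv2.cvtColor(im,cv2.COLOR_BGR2GRAY),(3,3),0).astype(float)
    F=[];L=[];Rt=[]
    for u in range(335,380):
        if not 335<=u<=360:
            pass
        v=cross(g[222:236,u],222,100,False); 
        if v: L.append((u,v))
    for u in range(316,380):
        v=cross(g[256:268,u],256,100,True)
        if v: F.append((u,v))
    for v in range(232,260):
        u=cross(g[v,374:390],374,100,True)
        if u: Rt.append((u,v))
    S=[]
    for v in range(231,244):
        u=cross(g[v,310:326],310,100,False)
        if u: S.append((u,v))
    return [np.array(q) for q in(L,F,Rt,S)]
E
python3 - <<'E'
from h import *
im=np.load("top1.npz")["im"]
L,F,Rt,S=plate(im=im)
for nm,q,z,ax in(("rail",L,.008,0),("front",F,.008,0),("right",Rt,.008,1),("stop",S,.020,1)):
    if len(q)<5: print(nm,len(q));continue
    P=ray("top",q,z)[:,:2]; vx,vy,x0,y0=cv2.fitLine(P.astype('f4'),cv2.DIST_HUBER,0,.01,.01).ravel()
    r=np.abs((P[:,0]-x0)*vy-(P[:,1]-y0)*vx)
    k=vx/vy if ax==0 else vy/vx
    print(nm,len(q),"angle(rad)",np.arctan(-k if ax==0 else k),"x@y-.138" if ax==0 else "y@x.48",x0+(-.138-y0)*k if ax==0 else y0+(.48-x0)*k,"res mm",1e3*np.median(r))
print(disc("top",im,(230,262,325,378)))
Z=np.load("side1.npz");print(disc("side",Z["im"],(245,285,296,330),120))
D=np.load("top1.npz")["D"];C=cloud("top",D)
for u,v in((347,243),(330,240),(360,240),(347,226),(300,225),(352,228)):print(u,v,C[v,u].round(4))
E
```

```text
rail 45 angle(rad) -0.0063862368 x@y-.138 0.527372 res mm 0.11549882154911781
front 64 angle(rad) 0.0069599906 x@y-.138 0.4363535 res mm 0.4415089806782217
right 28 angle(rad) -0.00015357645 y@x.48 -0.23166487 res mm 0.02059920992663751
stop 13 angle(rad) -0.012147867 y@x.48 -0.056951288 res mm 0.22847828410111362
[(347.1458435058594, 247.36187744140625, 15.07358169555664, 15.183449745178223, array([ 0.47136705, -0.13903239,  0.018     ]))]
[(304.64263916015625, 260.5382385253906, 11.1126127243042, 16.03321647644043, array([ 0.47007847, -0.14025963,  0.018     ])), (326.5320129394531, 258.64263916015625, 5.3527750968933105, 54.6446647644043, array([ 0.52887134, -0.13281754,  0.018     ]))]
347 243 [ 0.4839 -0.1388  0.0132]
330 240 [ 0.492  -0.0931  0.0061]
360 240 [ 0.4944 -0.1745  0.004 ]
347 226 [ 0.5295 -0.1378  0.018 ]
300 225 [ 0.5324 -0.0105 -0.0007]
352 228 [ 0.5237 -0.1511  0.0214]
```

Plate origin is about (0.493, -0.137) with yaw near 0, and both pairs of opposite edges agree to 2–3 mm. The disc centre is about (0.471, -0.139) in both views, and home is about (0.504, -0.079). Plan: push in x with the fingers slightly open as a cradle, then push in y with them closed.

Request:
arm_command:
  turn:
    - [0, 0, -0.89]
    - [0, 0, -0.89]
    - [0, 0, -0.89]
    - [0, 0, -0.89]
    - [0, 0, 0]
    - [0, 0, 0]
    - [0, 0, 0]
    - [0, 0, 0]
    - [0, 0, 0]
    - [0, 0, 0]
    - [0, 0, 0]
    - [0, 0, 0]
  xyz:
    - [0, 0, 0]
    - [0, 0, 0]
    - [0, 0, 0]
    - [0, 0, 0]
    - [-0.4, -0.7, 0]
    - [-0.4, -0.7, 0]
    - [-0.4, -0.7, 0]
    - [-0.4, -0.7, 0]
    - [-0.4, -0.7, 0]
    - [-0.4, -0.7, 0]
    - [-0.4, -0.7, 0]
    - [-0.4, -0.7, 0]
  claw: [20, 20, 20, 20, 20, 20, 20, 20, 20, 20, 20, 20]

```text
time_s: 1.3
position: [0.3285, 0.2421, 0.2312]
tool_rot: [[-1.0, -0.0, -0.0], [-0.0, 1.0, -0.0], [0.0, -0.0, -1.0]]
ft_force: [0.3, 0.4, 0.2]
grip_width: 0.0199
gripper_force: 0.0
```

Request:
arm_command:
  turn:
    - [0, 0, 0]
    - [0, 0, 0]
    - [0, 0, 0]
    - [0, 0, 0]
    - [0, 0, 0]
    - [0, 0, 0]
    - [0, 0, 0]
    - [0, 0, 0]
    - [0, 0, 0]
    - [0, 0, 0]
    - [0, 0, 0]
    - [0, 0, 0]
  xyz:
    - [-0.16, -0.69, 0]
    - [-0.16, -0.69, 0]
    - [-0.16, -0.69, 0]
    - [-0.16, -0.69, 0]
    - [-0.16, -0.69, 0]
    - [-0.16, -0.69, 0]
    - [-0.16, -0.69, 0]
    - [-0.16, -0.69, 0]
    - [-0.16, -0.69, 0]
    - [-0.16, -0.69, 0]
    - [-0.16, -0.69, 0]
    - [0, 0, 0]
  claw: [20, 20, 20, 20, 20, 20, 20, 20, 20, 20, 20, 20]

```text
time_s: 2.5
position: [0.4167, -0.1392, 0.2308]
tool_rot: [[-1.0, 0.004, -0.0], [0.004, 1.0, -0.0], [0.0, -0.0, -1.0]]
ft_force: [0.3, -0.2, 0.2]
grip_width: 0.0198
gripper_force: 0.0
```

Now lower to z of about 0.012, 0.219 m down.

Request:
arm_command:
  turn:
    - [0, 0, 0]
    - [0, 0, 0]
    - [0, 0, 0]
    - [0, 0, 0]
    - [0, 0, 0]
    - [0, 0, 0]
    - [0, 0, 0]
    - [0, 0, 0]
    - [0, 0, 0]
    - [0, 0, 0]
  xyz:
    - [0, 0, 0.7]
    - [0, 0, 0.7]
    - [0, 0, 0.7]
    - [0, 0, 0.7]
    - [0, 0, 0.7]
    - [0, 0, 0.4]
    - [0, 0, 0.3]
    - [0, 0, 0.18]
    - [0, 0, 0]
    - [0, 0, 0]
  claw: [20, 20, 20, 20, 20, 20, 20, 20, 20, 20]

```text
time_s: 3.5
position: [0.4163, -0.1358, 0.0128]
tool_rot: [[-1.0, -0.0, 0.0], [-0.0, 1.0, -0.0], [-0.0, -0.0, -1.0]]
ft_force: [-0.0, -1.0, 0.2]
grip_width: 0.0198
gripper_force: 0.0
```

```bash
python3 - <<'E'
from h import *
im,D=imaging.get_image("top");im2,_=imaging.get_image("side")
a=cv2.resize(im[200:290,285:395],None,fx=4,fy=4,interpolation=cv2.INTER_CUBIC)
b=cv2.resize(im2[210:300,260:350],None,fx=4,fy=4,interpolation=cv2.INTER_CUBIC)
cv2.imwrite("pics/low.png",np.hstack([a[:360],b[:360]])[:, :800])
s=env.observe();print(s["position"],s["ft_force"],s["q"])
E
```

```text
[ 0.41645383 -0.13598903  0.01305094] [-0.50024961  0.07810962 -0.83214766] [-3.36415291e+01  2.91389871e+01  1.08522226e+02 -6.06695560e-05
  4.22542277e+01 -1.23646120e+02]
```

View pics/low.png

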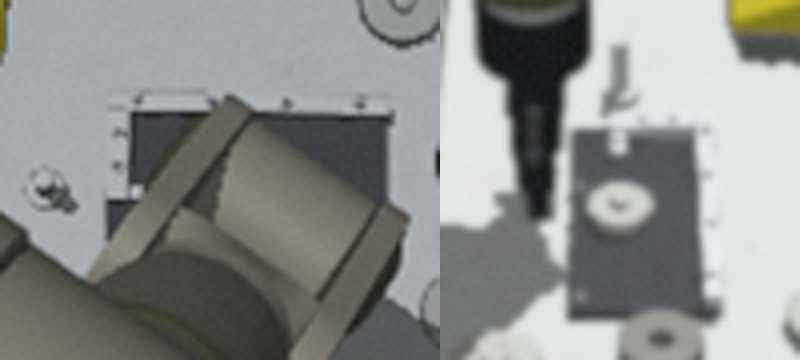

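The tool stands just in front of the plate and the disc is undisturbed at (620,205) in the right half of the picture. I'll correct y by -3 mm and start pushing.

Request:
arm_command:
  turn:
    - [0, 0, 0]
    - [0, 0, 0]
    - [0, 0, 0]
    - [0, 0, 0]
    - [0, 0, 0]
    - [0, 0, 0]
    - [0, 0, 0]
    - [0, 0, 0]
    - [0, 0, 0]
    - [0, 0, 0]
    - [0, 0, 0]
    - [0, 0, 0]
  xyz:
    - [0, -0.06, 0.02]
    - [-0.1, 0, 0]
    - [-0.1, 0, 0]
    - [-0.1, 0, 0]
    - [-0.1, 0, 0]
    - [-0.05, 0, 0]
    - [-0.05, 0, 0]
    - [-0.05, 0, 0]
    - [-0.05, 0, 0]
    - [-0.05, 0, 0]
    - [0, 0, 0]
    - [0, 0, 0]
  claw: [20, 20, 20, 20, 20, 20, 20, 20, 20, 20, 20, 20]

```text
time_s: 4.8
position: [0.4486, -0.1389, 0.0113]
tool_rot: [[-1.0, 0.0, 0.0], [0.0, 1.0, -0.0], [-0.0, -0.0, -1.0]]
ft_force: [1.1, -0.6, -0.1]
grip_width: 0.02
gripper_force: 0.0
```

```bash
python3 - <<'E'
from h import *
im2,_=imaging.get_image("side")
for d in disc("side",im2,(245,285,296,330),120):print(d)
E
```

```text
(308.0086669921875, 260.3230895996094, 11.503805160522461, 16.47618293762207, array([ 0.47908234, -0.1394336 ,  0.018     ]))
(326.4439697265625, 258.4399719238281, 5.471622467041016, 57.202266693115234, array([ 0.52865831, -0.13197647,  0.018     ]))
```

Contact came as predicted and the disc is moving straight. Continue 21 mm, then creep.

Request:
arm_command:
  turn:
    - [0, 0, 0]
    - [0, 0, 0]
    - [0, 0, 0]
    - [0, 0, 0]
    - [0, 0, 0]
    - [0, 0, 0]
    - [0, 0, 0]
    - [0, 0, 0]
    - [0, 0, 0]
    - [0, 0, 0]
  xyz:
    - [-0.05, 0, 0]
    - [-0.05, 0, 0]
    - [-0.05, 0, 0]
    - [-0.05, 0, 0]
    - [-0.05, 0, 0]
    - [-0.05, 0, 0]
    - [-0.05, 0, 0]
    - [-0.05, 0, 0]
    - [-0.03, 0, 0]
    - [0, 0, 0]
  claw: [20, 20, 20, 20, 20, 20, 20, 20, 20, 20]

```text
time_s: 5.85
position: [0.4703, -0.1389, 0.0113]
tool_rot: [[-1.0, 0.0, 0.0], [0.0, 1.0, -0.0], [-0.0, -0.0, -1.0]]
ft_force: [0.7, -0.1, 0.2]
grip_width: 0.0198
gripper_force: 0.0
```

Request:
arm_command:
  turn:
    - [0, 0, 0]
    - [0, 0, 0]
    - [0, 0, 0]
  xyz:
    - [-0.02, 0, 0]
    - [-0.02, 0, 0]
    - [0, 0, 0]
  claw: [20, 20, 20]

```text
time_s: 6.15
position: [0.4721, -0.1389, 0.0113]
tool_rot: [[-1.0, 0.0, -0.0], [0.0, 1.0, -0.0], [0.0, -0.0, -1.0]]
ft_force: [0.4, -0.2, 0.3]
grip_width: 0.0203
gripper_force: 0.1
```

Request:
arm_command:
  turn:
    - [0, 0, 0]
    - [0, 0, 0]
    - [0, 0, 0]
  xyz:
    - [-0.02, 0, 0]
    - [-0.02, 0, 0]
    - [0, 0, 0]
  claw: [20, 20, 20]

```text
time_s: 6.45
position: [0.473, -0.1386, 0.0111]
tool_rot: [[-1.0, -0.0, -0.003], [-0.0, 1.0, 0.001], [0.003, 0.001, -1.0]]
ft_force: [-5.9, -1.1, 3.6]
grip_width: 0.0197
gripper_force: 3.0
```

```bash
python3 - <<'E'
from h import *
im2,_=imaging.get_image("side")
print(env.observe()["ft_force"])
g=cv2.cvtColor(im2,cv2.COLOR_BGR2GRAY)
cv2.imwrite("pics/side2.png",cv2.resize(im2[225:300,270:350],None,fx=7,fy=7,interpolation=cv2.INTER_CUBIC))
E
```

```text
[-4.92132049 -0.84755196  2.63298108]
```

View pics/side2.png

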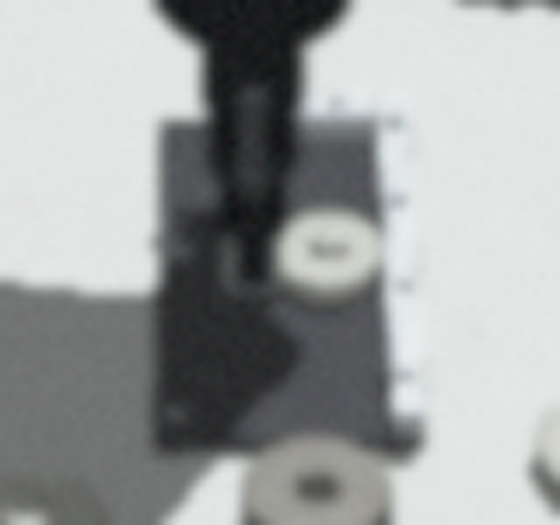

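The disc lies against the rail: a force of about 5 N appeared at the predicted place, TCP x 0.473. The picture shows the disc at (325,250) touching the bar. Next: back off, swing round to its right side, close the fingers and turn 10°.

Request:
arm_command:
  turn:
    - [0, 0, 0]
    - [0, 0, 0]
    - [0, 0, 0]
    - [0, 0, 0]
    - [0, 0, 0]
    - [0, 0, 0]
    - [0, 0, 0]
    - [0, 0, 0]
    - [0, 0, 1]
    - [0, 0, 1]
    - [0, 0, 0]
  xyz:
    - [0.05, 0, 0]
    - [0.25, 0, 0]
    - [0.3, 0, 0]
    - [0, -0.48, 0]
    - [0, -0.48, 0]
    - [0, 0, 0]
    - [-0.35, 0, 0]
    - [-0.35, 0, 0]
    - [-0.35, 0, 0]
    - [0, 0, 0]
    - [0, 0, 0]
  claw: [20, 20, 20, 0, 0, 0, 0, 0, 0, 0, 0]

```text
time_s: 7.6
position: [0.4969, -0.1863, 0.0112]
tool_rot: [[-0.985, 0.174, 0.0], [0.174, 0.985, 0.0], [-0.0, 0.0, -1.0]]
ft_force: [-0.1, -0.8, -0.6]
grip_width: -0.0001
gripper_force: 0.0
```

```bash
python3 - <<'E'
from h import *
im2,_=imaging.get_image("side")
print(env.observe()["position"])
cv2.imwrite("pics/side3.png",cv2.resize(im2[225:300,270:350],None,fx=7,fy=7,interpolation=cv2.INTER_CUBIC))
E
```

```text
[ 0.4965834  -0.1863683   0.01121981]
```

View pics/side3.png

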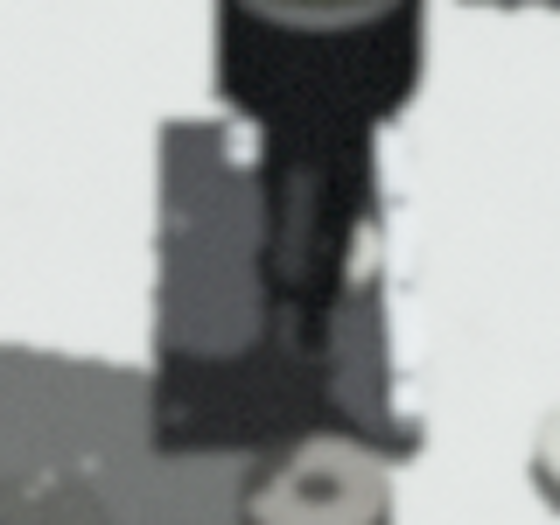

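Fingers are in place to the right of the disc, which is still against the rail at (362,255). Slide along world +y.

Request:
arm_command:
  turn:
    - [0, 0, 0]
    - [0, 0, 0]
    - [0, 0, 0]
    - [0, 0, 0]
    - [0, 0, 0]
    - [0, 0, 0]
    - [0, 0, 0]
    - [0, 0, 0]
    - [0, 0, 0]
    - [0, 0, 0]
    - [0, 0, 0]
    - [0, 0, 0]
  xyz:
    - [0.0104, 0.059, 0]
    - [0.0104, 0.059, 0]
    - [0.0104, 0.059, 0]
    - [0.0104, 0.059, 0]
    - [0.0104, 0.059, 0]
    - [0.0104, 0.059, 0]
    - [0.0104, 0.059, 0]
    - [0.0104, 0.059, 0]
    - [0.0104, 0.059, 0]
    - [0.0104, 0.059, 0]
    - [0.0104, 0.059, 0]
    - [0, 0, 0]
  claw: [0, 0, 0, 0, 0, 0, 0, 0, 0, 0, 0, 0]

```text
time_s: 8.85
position: [0.4965, -0.1535, 0.0113]
tool_rot: [[-0.985, 0.173, -0.0], [0.173, 0.985, 0.0], [0.0, 0.0, -1.0]]
ft_force: [-0.9, -0.0, -0.0]
grip_width: -0.0001
gripper_force: 0.0
```

Request:
arm_command:
  turn:
    - [0, 0, 0]
    - [0, 0, 0]
    - [0, 0, 0]
    - [0, 0, 0]
    - [0, 0, 0]
    - [0, 0, 0]
    - [0, 0, 0]
    - [0, 0, 0]
    - [0, 0, 0]
    - [0, 0, 0]
  xyz:
    - [0.0104, 0.059, 0]
    - [0.0104, 0.059, 0]
    - [0.0104, 0.059, 0]
    - [0.0104, 0.059, 0]
    - [0.0104, 0.059, 0]
    - [0.0104, 0.059, 0]
    - [0.0104, 0.059, 0]
    - [0.0104, 0.059, 0]
    - [0, 0, 0]
    - [0, 0, 0]
  claw: [0, 0, 0, 0, 0, 0, 0, 0, 0, 0]

```text
time_s: 9.85
position: [0.4966, -0.1299, 0.0113]
tool_rot: [[-0.985, 0.174, 0.0], [0.174, 0.985, 0.0], [-0.0, 0.0, -1.0]]
ft_force: [-0.1, 0.6, -0.2]
grip_width: -0.0
gripper_force: 0.0
```

Request:
arm_command:
  turn:
    - [0, 0, 0]
    - [0, 0, 0]
    - [0, 0, 0]
    - [0, 0, 0]
    - [0, 0, 0]
    - [0, 0, 0]
    - [0, 0, 0]
  xyz:
    - [0.007, 0.04, 0]
    - [0.007, 0.04, 0]
    - [0.007, 0.04, 0]
    - [0.007, 0.04, 0]
    - [0.007, 0.04, 0]
    - [0.007, 0.04, 0]
    - [0, 0, 0]
  claw: [0, 0, 0, 0, 0, 0, 0]

```text
time_s: 10.55
position: [0.4966, -0.1175, 0.0113]
tool_rot: [[-0.985, 0.173, -0.0], [0.173, 0.985, 0.0], [0.0, 0.0, -1.0]]
ft_force: [0.4, -0.6, 0.3]
grip_width: 0.0002
gripper_force: 0.0
```

Request:
arm_command:
  turn:
    - [0, 0, 0]
    - [0, 0, 0]
    - [0, 0, 0]
  xyz:
    - [0.0035, 0.02, 0]
    - [0.0035, 0.02, 0]
    - [0, 0, 0]
  claw: [0, 0, 0]

```text
time_s: 10.85
position: [0.4966, -0.1157, 0.0113]
tool_rot: [[-0.985, 0.174, -0.0], [0.174, 0.985, 0.0], [0.0, 0.0, -1.0]]
ft_force: [0.2, -0.2, -0.5]
grip_width: -0.0003
gripper_force: 0.0
```

Request:
arm_command:
  turn:
    - [0, 0, 0]
    - [0, 0, 0]
    - [0, 0, 0]
  xyz:
    - [0.0035, 0.02, 0]
    - [0.0035, 0.02, 0]
    - [0, 0, 0]
  claw: [0, 0, 0]

```text
time_s: 11.15
position: [0.4966, -0.1136, 0.0113]
tool_rot: [[-0.985, 0.174, -0.0], [0.174, 0.985, 0.0], [0.0, 0.0, -1.0]]
ft_force: [-0.2, -0.1, -0.1]
grip_width: 0.0002
gripper_force: 0.0
```

Request:
arm_command:
  turn:
    - [0, 0, 0]
    - [0, 0, 0]
    - [0, 0, 0]
  xyz:
    - [0.0035, 0.02, 0]
    - [0, 0, 0]
    - [0, 0, 0]
  claw: [0, 0, 0]

```text
time_s: 11.45
position: [0.4966, -0.1127, 0.0113]
tool_rot: [[-0.985, 0.174, -0.0], [0.174, 0.985, 0.0], [0.0, 0.0, -1.0]]
ft_force: [0.3, -0.2, -0.0]
grip_width: 0.0001
gripper_force: 0.0
```

Request:
arm_command:
  turn:
    - [0, 0, 0]
    - [0, 0, 0]
    - [0, 0, 0]
  xyz:
    - [0.0035, 0.02, 0]
    - [0.0035, 0.02, 0]
    - [0, 0, 0]
  claw: [0, 0, 0]

```text
time_s: 11.75
position: [0.497, -0.1118, 0.0115]
tool_rot: [[-0.985, 0.173, 0.001], [0.173, 0.985, -0.002], [-0.001, -0.002, -1.0]]
ft_force: [-1.4, -8.9, -0.3]
grip_width: 0.0001
gripper_force: 3.4
```

```bash
python3 - <<'E'
from h import *
print(env.observe()["ft_force"])
im2,_=imaging.get_image("side");im,_=imaging.get_image("top")
a=cv2.resize(im2[225:300,270:350],None,fx=5,fy=5,interpolation=cv2.INTER_CUBIC);b=cv2.resize(im[205:280,300:380],None,fx=5,fy=5,interpolation=cv2.INTER_CUBIC)
cv2.imwrite("pics/s4.png",np.hstack([a,b]))
E
```

```text
[-1.41063098 -8.88684425 -0.29111836]
```

View pics/s4.png

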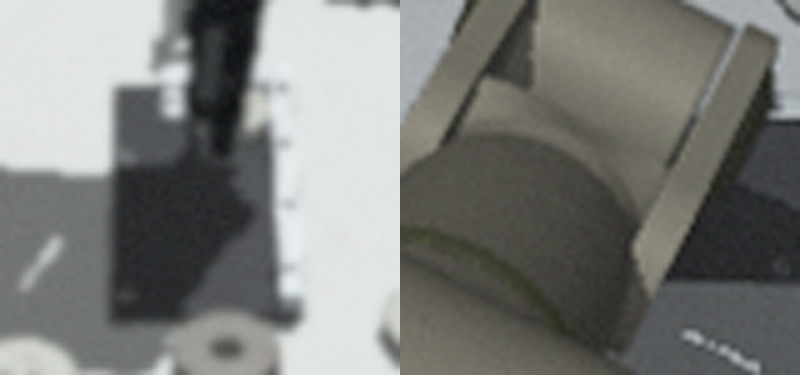

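A firm 9 N stop with the reaction along the tilted face normal means the disc is seated on the stop and the rail. Back off straight along the face normal, then up and away.

Request:
arm_command:
  turn:
    - [0, 0, 0]
    - [0, 0, 0]
    - [0, 0, 0]
    - [0, 0, 0]
    - [0, 0, 0]
    - [0, 0, 0]
    - [0, 0, 0]
    - [0, 0, 0]
    - [0, 0, 0]
    - [0, 0, 0]
    - [0, 0, 0]
    - [0, 0, 0]
  xyz:
    - [0, -0.04, 0]
    - [0, -0.1, 0]
    - [0, -0.4, 0]
    - [0, 0, -0.5]
    - [0, 0, -0.7]
    - [0, 0, -0.8]
    - [0, 0, -0.8]
    - [0, 0, -0.8]
    - [0, 0, -0.6]
    - [0.9, 0.5, 0]
    - [0.9, 0.5, 0]
    - [0, 0.8, 0]
  claw: [0, 0, 0, 0, 0, 0, 0, 0, 0, 0, 0, 0]

```text
time_s: 13.05
position: [0.4168, -0.0337, 0.221]
tool_rot: [[-0.984, 0.176, -0.003], [0.176, 0.984, 0.001], [0.003, 0.0, -1.0]]
ft_force: [1.2, -0.3, 0.3]
grip_width: -0.0007
gripper_force: 0.0
```

Request:
arm_command:
  turn:
    - [0, 0, 0]
    - [0, 0, 0]
    - [0, 0, 0]
    - [0, 0, 0]
    - [0, 0, 0]
    - [0, 0, 0]
    - [0, 0, 0]
    - [0, 0, 0]
  xyz:
    - [0, 0.7, 0]
    - [0, 0.7, 0]
    - [0, 0.7, 0]
    - [0, 0.7, 0]
    - [0, 0.7, 0]
    - [0, 0.7, 0]
    - [0, 0.5, 0]
    - [0, 0, 0]
  claw: [0, 0, 0, 0, 0, 0, 0, 0]

```text
time_s: 13.85
position: [0.4619, 0.1988, 0.221]
tool_rot: [[-0.985, 0.171, -0.001], [0.171, 0.985, 0.001], [0.001, 0.001, -1.0]]
ft_force: [-0.0, -0.7, -0.5]
grip_width: -0.0001
gripper_force: 0.0
```

```bash
python3 - <<'E'
from h import *
im2,_=imaging.get_image("side");im,_=imaging.get_image("top")
a=cv2.resize(im2[225:300,270:350],None,fx=5,fy=5,interpolation=cv2.INTER_CUBIC);b=cv2.resize(im[205:280,290:370],None,fx=5,fy=5,interpolation=cv2.INTER_CUBIC)
cv2.imwrite("pics/s5.png",np.hstack([a,b]))
for z in(.018,.024): print(proj("top",[.504,-.079,z]),proj("side",[.504,-.079,z]))
E
```

```text
[[324.99969255 234.7717719 ]] [[316.98181326 246.03705866]]
[[325.05111832 234.40522917]] [[316.99819118 244.34813151]]
```

View pics/s5.png

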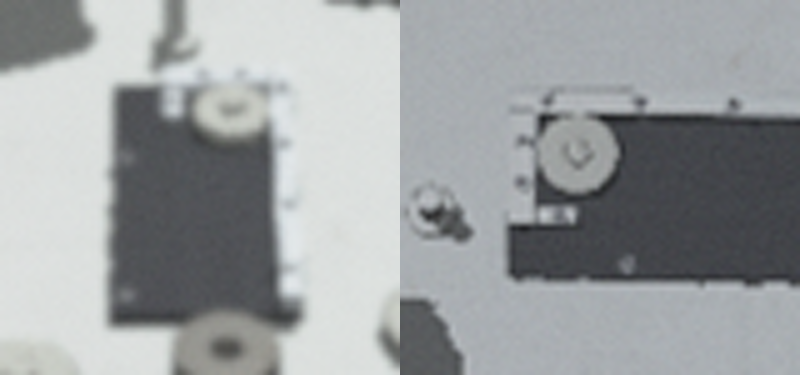

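```bash
python3 - <<'E'
from h import *
im,_=imaging.get_image("top");o=np.load("top1.npz")["im"]
G=lambda i:cv2.cvtColor(i,cv2.COLOR_BGR2GRAY).astype(float)
def low(g,u0,v0):  # lower and right edges, extremal by parabola
    q=[cross(g[int(v0):int(v0)+16,u],int(v0),105,False) for u in range(u0-3,u0+4)]
    r=[cross(g[v,u0:u0+16],u0,105,False) for v in range(int(v0)-3,int(v0)+4)]
    f=lambda y:(lambda c:np.polyval(c,-c[1]/2/c[0]))(np.polyfit(range(-3,4),y,2))
    return f(r),f(q)
g0,g1=G(o),G(im)
a=low(g0,347,247);b=low(g1,325,235);print(a,b)
A=ray("top",[(347,a[1]),(a[0],247)],.013);B=ray("top",[(325,b[1]),(b[0],235)],.013)
print("dx",B[0,0]-A[0,0],"dy",B[1,1]-A[1,1])
print(g1[222:248,325].astype(int),g1[235,310:338].astype(int))
E
```

```text
(np.float64(352.02603251544235), np.float64(250.40264937731268)) (np.float64(333.2345040758877), np.float64(243.1872796811425))
dx 0.018074532620195538 dy 0.051150074149782315
[162 161 180 179 182 170 158 159 161 159 153 151 159 159 164 130 116 162
 159 161 158 112  55  68  92 105] [174 173 178 179 180 181 167 135 161 160 163 162 145 135 170 159 156 143
 137 160 158 159 160 132  57  70  71  70]
```

The disc is in the corner with no dark plate visible at the rail or the stop. There could still be a sub-millimetre gap at the rail that the pictures can't resolve. There is plenty of time, so I'll give it one gentle 45° nudge into the corner to seat it on both faces.

Request:
arm_command:
  turn:
    - [0, 0, 1]
    - [0, 0, 1]
    - [0, 0, 1]
    - [0, 0, 1]
    - [0, 0, 1]
    - [0, 0, 1]
    - [0, 0, 1]
    - [0, 0, 0]
  xyz:
    - [0, 0, 0]
    - [0, 0, 0]
    - [0, 0, 0]
    - [0, 0, 0]
    - [0, 0, 0]
    - [0, 0, 0]
    - [0, 0, 0]
    - [0, 0, 0]
  claw: [0, 0, 0, 0, 0, 0, 0, 0]

```text
time_s: 14.8
position: [0.462, 0.1955, 0.2214]
tool_rot: [[-0.705, 0.709, -0.0], [0.709, 0.705, -0.0], [0.0, -0.0, -1.0]]
ft_force: [-0.4, 0.6, -0.2]
grip_width: 0.0002
gripper_force: 0.0
```

Request:
arm_command:
  turn:
    - [0, 0, 0]
    - [0, 0, 0]
    - [0, 0, 0]
    - [0, 0, 0]
    - [0, 0, 0]
    - [0, 0, 0]
    - [0, 0, 0]
    - [0, 0, 0]
    - [0, 0, 0]
    - [0, 0, 0]
    - [0, 0, 0]
  xyz:
    - [-0.5, -0.5, 0]
    - [-0.5, -0.5, 0]
    - [-0.5, -0.5, 0]
    - [-0.5, -0.5, 0]
    - [-0.5, -0.5, 0]
    - [-0.5, -0.5, 0]
    - [-0.5, -0.5, 0]
    - [-0.5, -0.5, 0]
    - [-0.5, -0.5, 0]
    - [0, 0, 0]
    - [0, 0, 0]
  claw: [0, 0, 0, 0, 0, 0, 0, 0, 0, 0, 0]

```text
time_s: 15.9
position: [0.4616, -0.1224, 0.2212]
tool_rot: [[-0.707, 0.708, -0.0], [0.708, 0.707, 0.0], [0.001, 0.0, -1.0]]
ft_force: [0.5, 0.1, 0.6]
grip_width: -0.0002
gripper_force: 0.0
```

Request:
arm_command:
  turn:
    - [0, 0, 0]
    - [0, 0, 0]
    - [0, 0, 0]
    - [0, 0, 0]
    - [0, 0, 0]
    - [0, 0, 0]
    - [0, 0, 0]
    - [0, 0, 0]
    - [0, 0, 0]
  xyz:
    - [0, 0, 0.7]
    - [0, 0, 0.7]
    - [0, 0, 0.7]
    - [0, 0, 0.7]
    - [0, 0, 0.7]
    - [0, 0, 0.4]
    - [0, 0, 0.2]
    - [0, 0, 0.09]
    - [0, 0, 0]
  claw: [0, 0, 0, 0, 0, 0, 0, 0, 0]

```text
time_s: 16.8
position: [0.4623, -0.1215, 0.0122]
tool_rot: [[-0.708, 0.707, 0.0], [0.707, 0.708, -0.0], [-0.0, 0.0, -1.0]]
ft_force: [-0.2, -0.3, 0.2]
grip_width: -0.0001
gripper_force: 0.0
```

Request:
arm_command:
  turn:
    - [0, 0, 0]
    - [0, 0, 0]
    - [0, 0, 0]
    - [0, 0, 0]
    - [0, 0, 0]
    - [0, 0, 0]
    - [0, 0, 0]
    - [0, 0, 0]
  xyz:
    - [0, 0.08, 0]
    - [0, 0.08, 0]
    - [0, 0.08, 0]
    - [0, 0.08, 0]
    - [0, 0.06, 0]
    - [0, 0.04, 0]
    - [0, 0.04, 0]
    - [0, 0, 0]
  claw: [0, 0, 0, 0, 0, 0, 0, 0]

```text
time_s: 17.6
position: [0.4784, -0.1053, 0.0118]
tool_rot: [[-0.707, 0.707, -0.0], [0.707, 0.707, 0.0], [0.0, -0.0, -1.0]]
ft_force: [0.7, -0.4, 0.2]
grip_width: -0.0002
gripper_force: 0.0
```

Expected contact near (0.4805, -0.1025), so creep.

Request:
arm_command:
  turn:
    - [0, 0, 0]
    - [0, 0, 0]
    - [0, 0, 0]
    - [0, 0, 0]
  xyz:
    - [0, 0.02, 0]
    - [0, 0.02, 0]
    - [0, 0.02, 0]
    - [0, 0, 0]
  claw: [0, 0, 0, 0]

```text
time_s: 18.0
position: [0.4801, -0.1037, 0.0119]
tool_rot: [[-0.707, 0.707, -0.001], [0.707, 0.707, -0.001], [0.0, -0.001, -1.0]]
ft_force: [-3.6, -4.0, 1.5]
grip_width: -0.0001
gripper_force: 2.5
```

Request:
arm_command:
  turn:
    - [0, 0, 0]
    - [0, 0, 0]
    - [0, 0, 0]
  xyz:
    - [0, 0.02, 0]
    - [0, 0, 0]
    - [0, 0, 0]
  claw: [0, 0, 0]

```text
time_s: 18.3
position: [0.4803, -0.1034, 0.0118]
tool_rot: [[-0.707, 0.707, -0.002], [0.707, 0.707, -0.001], [0.001, -0.002, -1.0]]
ft_force: [-6.3, -7.9, 2.1]
grip_width: 0.0001
gripper_force: 4.4
```

Both faces now react, with 6 N in x and 8 N in y, so the disc is seated on rail and stop. Retreat.

Request:
arm_command:
  turn:
    - [0, 0, 0]
    - [0, 0, 0]
    - [0, 0, 0]
    - [0, 0, 0]
    - [0, 0, 0]
    - [0, 0, 0]
    - [0, 0, 0]
    - [0, 0, 0]
    - [0, 0, 0]
    - [0, 0, 0]
  xyz:
    - [0, -0.04, 0]
    - [0, -0.1, 0]
    - [0, -0.4, 0]
    - [0, 0, -0.5]
    - [0, 0, -0.8]
    - [0, 0, -0.8]
    - [0, 0, -0.8]
    - [0, 0, -0.8]
    - [0, 0, -0.5]
    - [0, 0, 0]
  claw: [0, 0, 0, 0, 0, 0, 0, 0, 0, 0]

```text
time_s: 19.3
position: [0.4631, -0.1222, 0.225]
tool_rot: [[-0.707, 0.707, 0.006], [0.707, 0.707, -0.003], [-0.007, 0.002, -1.0]]
ft_force: [0.8, 0.0, -0.8]
grip_width: -0.0002
gripper_force: 0.0
```

Request:
arm_command:
  turn:
    - [0, 0, 0]
    - [0, 0, 0]
    - [0, 0, 0]
    - [0, 0, 0]
    - [0, 0, 0]
    - [0, 0, 0]
    - [0, 0, 0]
    - [0, 0, 0]
    - [0, 0, 0]
  xyz:
    - [0.5, 0.5, 0]
    - [0.5, 0.5, 0]
    - [0.5, 0.5, 0]
    - [0.5, 0.5, 0]
    - [0.5, 0.5, 0]
    - [0.5, 0.5, 0]
    - [0.5, 0.5, 0]
    - [0, 0, 0]
    - [0, 0, 0]
  claw: [0, 0, 0, 0, 0, 0, 0, 0, 0]

```text
time_s: 20.2
position: [0.4616, 0.1262, 0.2209]
tool_rot: [[-0.708, 0.706, -0.002], [0.706, 0.708, -0.0], [0.001, -0.001, -1.0]]
ft_force: [-0.7, -0.4, -0.2]
grip_width: -0.0002
gripper_force: 0.0
```

```bash
python3 - <<'E'
from h import *
im2,_=imaging.get_image("side");im,_=imaging.get_image("top")
a=cv2.resize(im2[225:325,250:380],None,fx=3,fy=3,interpolation=cv2.INTER_CUBIC);b=cv2.resize(im[190:290,285:415],None,fx=3,fy=3,interpolation=cv2.INTER_CUBIC)
cv2.imwrite("pics/s6.png",np.hstack([a,b]))
print(env.observe()["time_s"])
E
```

```text
20.3
```

View pics/s6.png

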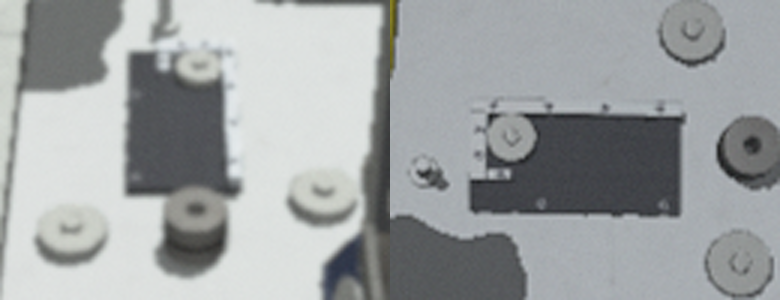

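The disc sits in the corner at (512,137) in the right half. The plunger, die body and other discs are where they were, and the arm is clear.

```bash
python3 -c "
from rig import env
print(env.close_job())"
```

```text
the job is handed in; nothing more can be done
None
```

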